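# Raise the telescoping table lamp until its stem locks

### The job

The cordless table lamp on the counter is pushed down to its low carrying height. Draw its shade up to full height and, holding it up there, turn the shade anticlockwise (seen from above) until the lock button springs out of the slot in the stem; stop turning as soon as it clicks, and let go with the lamp locked tall. Keep the lamp's foot standing on the counter where it is, neither lifted nor swung round with the shade, and leave the glass, the cup and the bell alone.

Things in the scene. Friction and masses are not known exactly. Their poses are not given: they have to be found in the camera images.
- lamp: Loose table lamp, about 0.95 kg: round aluminium foot (120 mm diameter, 18 mm high, rubber sole) with an upright aluminium outer stem (tube of 44 mm diameter, collar of 49 mm at its open end, 165 mm above the counter). Origin: centre of the foot's underside; z up along the stem's axis, slot on the -x side.
- lamp_shade_low (a point): On the lamp's axis at mid-height of the shade when pushed down (192 mm up); fixed to the foot, so the shade's true middle is higher by joint lamp_head. Shade: white round drum, 60 mm diameter, straight sides 173 to 208 mm up, domed top at 221 mm; it sits on a dark steel inner tube (33 mm diameter) that slides and turns in the stem. Grip it across its sides from above to draw up and turn.
- lamp_head (a joint): How far shade and inner tube are drawn up, m: 0 pushed down, 0.100 at the hard upper stop (pulling on lifts the lamp). Drawing up takes 2 to 4 N; let go unlocked, it sinks right back (weak return spring). The button can spring out only between 0.092 and 0.100; once locked the shade rests near 0.092.
- lamp_button (a joint): How far the lock button has sprung out, m: 0 held in and hidden by the stem's bore; 0.007 clicked out, 4 mm proud of the stem. White, round, 12 mm diameter, on the inner tube, spring about 3 N. At the start it points 0.45 to 1.45 rad short of the slot (how much is not shown): turn the shade anticlockwise seen from above.
- lamp_slot (a point): Middle of the slot in the outer stem, on its outer face, 135 mm above the counter; slot 15 mm wide, 20 mm high, the dark tube showing in it. Turning the shade takes about 0.05 N m; once the button is in the slot the shade has only some 0.1 rad of play, and turning on drags the whole lamp round (at about 0.2 to 0.4 N m).
- lamp_edge (a point): Point on the rim of the lamp's foot below the slot, 60 mm from the stem's axis, 10 mm above the counter; it shows if the foot is shifted or swung round.
- glass: Clear drinking glass standing upside down beside the lamp, 66 mm diameter, 86 mm high; loose bystander. Origin: centre of its underside.
- cup: Striped espresso cup beside the lamp, 60 x 84 x 49 mm, handle towards its -y; loose bystander. Origin: middle of its underside.
- bell: Counter bell, 67 mm diameter, 49 mm high; loose bystander. Origin: centre of its underside.
Mind the look-alikes: they are no part of the job. Leave any turquoise look-alike of the lamp alone.

How it is judged:
At the end, for the whole second after the job is handed in: The lock button stands more than 5 mm out (of 7), the shade stays drawn up by more than 88 mm, and the lamp stands upright (within 3 degrees) and still on the counter with the rim point of its foot within 25 mm of where it began; glass, cup and bell are within 20 mm of where they began (value of joint lamp_button above 0.005 m and value of joint lamp_head above 0.088 m and angle between lamp's own z axis and vertical below 0.05 rad and height (world z) of lamp below 0.004 m and distance of lamp_edge from where it was at the start of the episode below 0.025 m and linear speed of lamp below 0.02 m/s and distance of each of glass, cup, bell from where it was at the start of the episode below 0.02 m); the robot touches nothing.
It fails at once if the lamp's foot is lifted more than 15 mm off the counter (height (world z) of lamp above 0.015 m).
It fails at once if the foot is shifted or swung round with the shade (its rim point moves more than 25 mm) (distance of lamp_edge from where it was at the start of the episode above 0.025 m).
It fails at once if the lamp is tipped more than 17 degrees (angle between lamp's own z axis and vertical above 0.3 rad).
It fails at once if the glass, cup or bell is pushed more than 20 mm (distance of any of glass, cup, bell from where it was at the start of the episode above 0.02 m).
It also fails if it takes over 46 s, if anything falls off the work surface, if the arm or the gripper's body presses on something with over 40 N, if the wrist force passes 120 N, or if a joint passes its speed limit or range.

### The arm

A 7-joint arm with a two-finger parallel gripper is mounted at the origin on a cart in front of the work surface, level with it; the furniture and walls round the work are solid. World frame = base frame: x ahead of the robot, y to its left, z up, the work surface at z = 0. Lengths are in m, angles in rad, forces in N, time in s.
With the tool pointing down it reaches from about 0.425 to 0.875 m from the base axis. Payload 4.7 kg.
Tool frame: the origin (TCP) lies at the very end of the fingers, on their centre line; the grasp point (between the pads) lies 19 mm behind it; z points along the fingers, y is the line along which they close (so a half turn about z gives the same grasp; the last joint's range is limited). The gripper opens to 87 mm and grips with 3 to 60 N. Pads are 19 mm wide; open, the fingers measure 117 mm over their backs; the gripper's body (75 mm by 190 mm) begins 51 mm behind the grasp point.
Start: joints at [1.189, 0.321, -0.07, 1.45, 0.023, 1.371, -0.057], TCP at [0.251, -0.6, 0.223] pointing down, gripper open.
Joint ranges: [-2.86, 2.86], [-0.3, 2.09], [-1.38, 1.24], [0.06, 2.45], [-1.56, 4.7], [0.09, 2.05], [-2.69, 2.69]. Speed limits (rad/s): [2.57, 2.57, 3.14, 3.14, 3.14, 3.14, 3.14].

### API

Orientations are given as a rotation vector (axis times angle).
In Python, from bench import ctrl gives the robot as it stands.
- The arm moves only by the shell command python3 -m jog 'ROWS' [FORCE]. ROWS is JSON, a list that holds one entry, the list of rows, each a list of 7 numbers: the shift along the tool's x, y, z in mm, then the turn, a rotation vector about the tool's x, y, z in degrees, then the finger opening in mm, from 0 to 87. A call has 1 to 10 rows; each row is the pose to reach, as a shift and turn from the pose commanded when the call began, along the tool's axes at that moment; what a row does not reach only later rows make up. A row lasts 1/10 s, in which the tool goes at most 50 mm and 8.59 degrees, less where a joint would pass 70% of its speed; a pose out of reach is approached as far as the arm can. A call with a gripper value outside its range is refused whole. The fingers move at their own pace and stop on an object; FORCE is the grip in N (left out, the last holds). Time passes only in rows, so rows that repeat a pose let the fingers close. It gives the time, the measured TCP pose, the force, the opening and the grip force at its end, in the units of the state.
- ctrl.get_state(): the state, without advancing time (a new reading comes with each control period).
- ctrl.get_image(name): name is "side" or "top" or "wrist"; returns a dict with "image" (384x512x3 uint8, red, green, blue), "depth" (384x512 float32, m along the optical axis (not along the pixel's ray), 0 where there is no reading), "fov_y" (degrees; the focal length in pixels is half the picture's height over the tangent of half this angle, whatever the lens; pixels are square), "cx", "cy" (the principal point, pixels), "k1" (the pictures are not rectified: a ray, as slopes to the right and down, at radius r is drawn at 1 + k1 r^2 times it, then the intrinsics apply), "rvec" (rotation vector, rad) and "tvec" (3), from world to camera coordinates, as OpenCV has them. Camera axes: x right, y down, z forward; pixel columns grow to the right and rows downward; lengths in m; the calibration is good to about 2 mm. A picture is of the moment at which its call begins.
- ctrl.close_job(): hands the job in; it is judged then, once.
The state is a dict: "time": time; "joint_positions": joint angles; "qd": joint speeds; "joint_torque": joint torques, N m; "position": TCP position; "tool_rot": TCP orientation; "ft_force": force on the tool from outside, world axes, zero at the start; "torque": the same for the moment, N m; "grip_width": opening from 0.0 (shut) to 1.0 (fully open); "grip_force": force on a finger pad.
Only numpy, scipy, OpenCV 4.12 (cv2) and the standard library are available. Lean on these libraries where they do the work, as an engineer would, in place of code of your own. Each camera call takes 0.05 s, during which the arm holds its last target. There are 200 camera calls.

## Working session

There is one attempt and no reset: what is moved stays moved. The work goes in short steps, Python scripts to look and compute and a shell command to move; the robot and the scene stay as the last step left them, time stands still between calls to the robot, and variables do not carry over. Pictures are saved under pics/ and viewed, at most 10 in all, crops included, and the job is handed in when it is done.

```bash
mkdir -p pics; cat > h.py <<'E'
import numpy as np, cv2
from scipy.spatial.transform import Rotation as R
from bench import ctrl
def grab(n):
    d=ctrl.get_image(n); return d
def cam(d):
    h=d["image"].shape[0]; f=h/2/np.tan(np.radians(d["fov_y"])/2)
    M=R.from_rotvec(d["rvec"]).as_matrix(); return f,M,np.array(d["tvec"])
def ray(d,u,v):
    f,M,t=cam(d); x=(u-d["cx"])/f; y=(v-d["cy"])/f; a,b=x,y
    for _ in range(20):
        k=1+d["k1"]*(a*a+b*b); a,b=x/k,y/k
    return -M.T@t, M.T@np.array([a,b,1.])
def onz(d,u,v,z):
    o,r=ray(d,u,v); return o+r*(z-o[2])/r[2]
def bydepth(d,u,v):
    o,r=ray(d,u,v); return o+r*float(d["depth"][int(round(v)),int(round(u))])
def proj(d,p):
    f,M,t=cam(d); c=M@np.array(p)+t; a,b=c[0]/c[2],c[1]/c[2]; k=1+d["k1"]*(a*a+b*b)
    return d["cx"]+f*k*a, d["cy"]+f*k*b
def save(d,n,box=None,s=1):
    im=d["image"][:,:,::-1]
    if box: im=im[box[1]:box[3],box[0]:box[2]]
    cv2.imwrite("pics/"+n,cv2.resize(im,None,fx=s,fy=s,interpolation=cv2.INTER_CUBIC))
E
python3 - <<'E'
from h import *
import pickle
a=grab("side");b=grab("top")
pickle.dump((a,b),open("d0.pkl","wb"))
for d in(a,b): print(d["fov_y"],d["k1"],ray(d,256,192))
im=np.vstack([a["image"],b["image"]])[:,:,::-1]
cv2.imwrite("pics/a.png",cv2.resize(np.hstack([a["image"],b["image"]])[:,:,::-1],(800,300),interpolation=cv2.INTER_AREA))
save(a,"side.png");save(b,"top.png")
s=ctrl.get_state();print(s)
E
```

```text
48.27900026493098 -0.1477911039350174 (array([ 0.38929582, -1.28463741,  0.75143098]), array([ 0.09057434,  0.89036759, -0.44627997]))
53.78561969675453 -0.08027592539947323 (array([ 0.11350102, -0.03505022,  1.36582248]), array([ 0.29413098, -0.04495102, -0.95481838]))
{'time': 0.1, 'joint_positions': array([ 1.18912082,  0.32174085, -0.07011442,  1.45154391,  0.02261277,
        1.37081214, -0.05691861]), 'qd': array([ 8.05688870e-05, -2.54693656e-03,  2.17047824e-04, -2.75901203e-03,
        6.97531705e-04,  1.78094634e-04, -1.50169052e-03]), 'joint_torque': array([-6.11392115e-04, -4.92574811e+01, -4.06178311e-01, -3.13399637e+01,
       -6.41596131e-02,  3.94567964e-02,  2.85896994e-05]), 'position': array([ 0.25036702, -0.59930888,  0.2215809 ]), 'tool_rot': array([-3.07863994e+00, -6.17367735e-01,  6.78113598e-04]), 'ft_force': array([-0.0136025 , -0.31392427,  1.11857399]), 'torque': array([-0.02403282, -0.02859794, -0.03646249]), 'grip_force': 0.0, 'grip_width': 1.0013748169893923}
```

View pics/side.png

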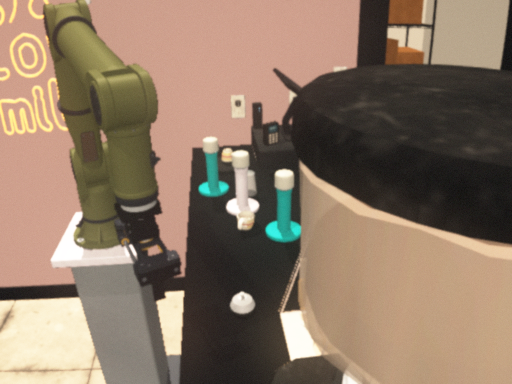

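View pics/top.png

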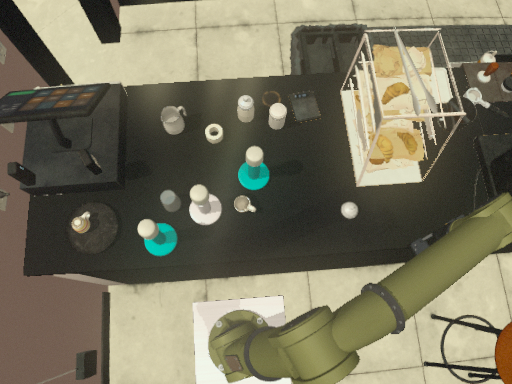

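The top view shows four things that could be taken for the lamp:
- White or aluminium lamp on a pale foot: (205,208) top, (241,185) side.
- Turquoise look-alike: (254,175) top, (285,205) side.
- Turquoise look-alike: (160,238) top, (212,165) side.
- White jars near (246,108) and (277,116) top, not lamps.

I choose the aluminium one at top (205,208). The glass is at (170,200), the cup at (243,204) and the bell at (349,210).

```bash
python3 - <<'E'
from h import *
import pickle
a,b=pickle.load(open("d0.pkl","rb"))
def blob(d,box,f,name):
    x0,y0,x1,y1=box; im=d["image"][y0:y1,x0:x1]
    hsv=cv2.cvtColor(im,cv2.COLOR_RGB2HSV); m=f(hsv).astype(np.uint8)
    n,l,s,c=cv2.connectedComponentsWithStats(m)
    i=1+np.argmax(s[1:,4]); print(name,s[i]+[x0,y0,0,0,0],c[i]+[x0,y0]); return c[i]+[x0,y0]
white=lambda h:(h[...,2]>110)&(h[...,1]<70)
blob(b,(183,180,225,228),white,"lamp all top"); blob(a,(225,145,262,218),white,"lamp side")
# depth-based 3D cloud of lamp in top view
vv,uu=np.mgrid[180:228,150:262]; P=np.array([bydepth(b,u,v) for u,v in zip(uu.ravel(),vv.ravel())])
def cl(zlo,zhi,xy,r):
    m=(P[:,2]>zlo)&(P[:,2]<zhi)&(np.hypot(*(P[:,:2]-xy).T)<r); q=P[m]
    return m.sum(),q[:,:2].min(0) if m.any() else 0,q[:,:2].max(0) if m.any() else 0
xy=onz(b,200,190,.21)[:2]; print("shade axis guess",xy, "foot guess",onz(b,206,210,.018), bydepth(b,200,189), bydepth(b,212,212))
print("foot",cl(.010,.03,xy,.12)); print("shade",cl(.17,.24,xy,.08))
for n,p in dict(glass=(170,198),cup=(242,203),bell=(349,209),teal1=(255,154),teal2=(148,228)).items(): print(n,bydepth(b,*p))
c1=cv2.resize(b["image"][165:260,135:265],(520,380),interpolation=3)
c2=cv2.resize(a["image"][140:235,225:265],(160,380),interpolation=3)
cv2.imwrite("pics/crop.png",np.hstack([c1,c2])[:,:,::-1])
E
```

```text
lamp all top [ 189  184   33   41 1008] [203.7797619  205.63293651]
lamp side [ 225  148   35   70 1475] [242.33152542 186.50101695]
shade axis guess [0.48947551 0.08889112] foot guess [0.47320581 0.09035173 0.018     ] [0.48960387 0.08771099 0.21985418] [0.46409278 0.06871942 0.0177034 ]
foot (np.int64(584), array([ 0.41895946, -0.02953867]), array([0.53591234, 0.20684949]))
shade (np.int64(316), array([0.44894346, 0.06507594]), array([0.50572094, 0.12511055]))
glass [0.50925826 0.20990428 0.08207984]
cup [ 0.49314842 -0.04354833  0.00705607]
bell [ 0.43386084 -0.43259685  0.03319529]
teal1 [ 0.59612797 -0.09618335  0.22103248]
teal2 [0.3751968  0.25368476 0.21884486]
```

View pics/crop.png

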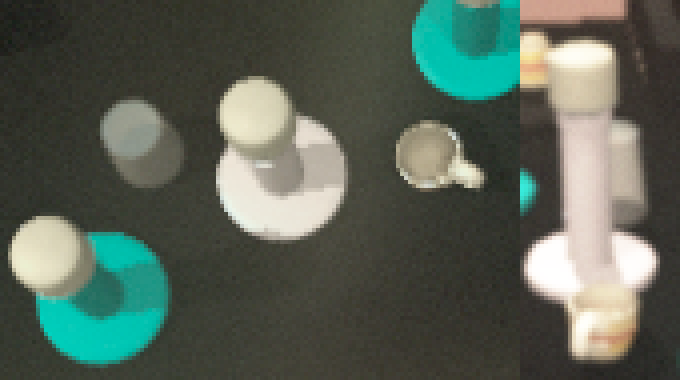

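The crop confirms it: pale aluminium foot centred near top (205.5,209), white shade near (199,193), with both neighbours turquoise. Next I'll refine the axis.

```bash
cat >> h.py <<'E'
def circ(d,pts,z):
    from scipy.optimize import least_squares
    q=np.array([onz(d,u,v,z)[:2] for u,v in pts])
    f=lambda p:np.hypot(*(q-p[:2]).T)-p[2]
    r=least_squares(f,[*q.mean(0),.05],loss="soft_l1",f_scale=.002); return r.x,np.abs(r.fun).mean()
def plan(target,yaw):
    "tool-down target pos, yaw of tool x (deg) -> tool-axes shift mm, turn deg"
    s=ctrl.get_state(); r=R.from_rotvec(s["tool_rot"])
    T=R.from_euler("z",yaw,degrees=True)*R.from_rotvec([np.pi,0,0])
    print("shift",np.round(r.inv().apply(np.array(target)-s["position"])*1e3,1),"turn",np.round(np.degrees((r.inv()*T).as_rotvec()),1))
def stat():
    s=ctrl.get_state(); x=R.from_rotvec(s["tool_rot"]).apply([1,0,0])
    print("t%.1f"%s["time"],"p",np.round(s["position"],4),"yaw %.1f"%np.degrees(np.arctan2(x[1],x[0])),"F",np.round(s["ft_force"],1),"T",np.round(s["torque"],3),"grip",s["grip_width"]*87,s["grip_force"],"q",np.round(s["joint_positions"],2))
E
python3 - <<'E'
from h import *
import pickle
a,b=pickle.load(open("d0.pkl","rb"))
hsv=cv2.cvtColor(b["image"],cv2.COLOR_RGB2HSV)
m=np.zeros((384,512),np.uint8); m[180:230,186:226]=((hsv[...,2]>90)&(hsv[...,1]<90))[180:230,186:226]
c=max(cv2.findContours(m,0,cv2.CHAIN_APPROX_NONE)[0],key=cv2.contourArea)[:,0]
# contour of silhouette: foot part lower, shade part upper
foot=[p for p in c if p[1]>206]; sh=[p for p in c if p[1]<194]
print("foot",circ(b,foot,.018),len(foot)); print("shade",circ(b,sh,.208),len(sh))
# side view: shade axis column
print("side shade"); o,r=ray(a,241.5,160)
P=np.array([.477,.092,.19]); print(proj(a,P),proj(a,[.477,.092,0.165]))
hs=cv2.cvtColor(a["image"],cv2.COLOR_RGB2HSV)
for v in(155,160): 
    row=hs[v,225:260]; print(v,[tuple(map(int,x[1:])) for x in row[::2]])
plan([.45,-.35,.33],30)
E
```

```text
foot (array([0.47731009, 0.09358337, 0.0593893 ]), np.float64(0.0008656881567096509)) 51
shade (array([0.47962159, 0.09417129, 0.03077339]), np.float64(0.0010702117582060211)) 27
side shade
(np.float64(240.24770035090245), np.float64(159.86550190646918)) (np.float64(240.50702439543159), np.float64(166.49445318749))
155 [(100, 239), (96, 242), (98, 232), (66, 218), (38, 240), (21, 251), (15, 253), (16, 253), (18, 252), (25, 249), (34, 242), (52, 207), (56, 101), (64, 60), (60, 64), (66, 73), (46, 55), (60, 55)]
160 [(80, 230), (81, 232), (83, 222), (71, 206), (54, 195), (55, 210), (48, 217), (48, 221), (51, 212), (52, 205), (55, 199), (55, 182), (55, 102), (52, 59), (44, 58), (65, 63), (49, 57), (51, 55)]
shift [ 280.3 -153.2 -108.2] turn [-0.1 -0.  -7.3]
```

Both circle fits match the given radii (59.4 and 30.8 mm), so the lamp axis is at (0.478, 0.094). I'll raise the tool and swing over.

```bash
python3 -m jog '[[[0,0,-50,0,0,0,87],[40,-20,-90,0,0,0,87],[80,-44,-108,0,0,-2,87],[120,-66,-108,0,0,-5,87],[160,-88,-108,0,0,-7,87],[200,-110,-108,0,0,-7,87],[240,-131,-108,0,0,-7,87],[280,-153,-108,0,0,-7,87],[280,-153,-108,0,0,-7,87],[280,-153,-108,0,0,-7,87]]]' 20; python3 -c "
from h import *
stat(); plan([.478,.0937,.32],55)"
```

```text
time: 1.1
position: [0.4505, -0.3495, 0.3302]
tool_rot: [-3.035, -0.809, 0.001]
ft_force: [-0.7, 0.0, 0.6]
grip_width: 1.001
grip_force: 0.0
t1.1 p [ 0.4505 -0.3495  0.3302] yaw 29.9 F [-0.7  0.   0.6] T [0.001 0.019 0.024] grip 87.06369959987717 0.0 q [ 0.87  0.13 -0.28  1.47  0.04  1.54 -0.47]
shift [ 244.4 -370.7   10.2] turn [ -0.    0.  -25.1]
```

```bash
python3 -m jog '[[[27,-41,10,0,0,-3,87],[54,-82,10,0,0,-6,87],[81,-123,10,0,0,-9,87],[108,-164,10,0,0,-12,87],[135,-205,10,0,0,-15,87],[162,-246,10,0,0,-18,87],[189,-287,10,0,0,-21,87],[216,-328,10,0,0,-24,87],[244,-371,10,0,0,-25,87],[244,-371,10,0,0,-25,87]]]'; python3 -c "
from h import *
stat(); plan([.478,.0937,.177],55)
d=grab('wrist'); save(d,'w1.png'); print(proj(d,[.478,.0937,.221]))"
```

```text
time: 2.1
position: [0.4776, 0.0988, 0.321]
tool_rot: [-2.782, -1.455, -0.003]
ft_force: [-0.2, -0.5, -0.3]
grip_width: 0.998
grip_force: 0.0
t2.1 p [0.4776 0.0988 0.321 ] yaw 55.2 F [-0.2 -0.5 -0.3] T [-0.005 -0.097  0.038] grip 86.83699040890517 0.0 q [ 0.49 -0.04 -0.71  1.66 -0.03  1.52 -0.83]
shift [ -4.4   3.4 143.9] turn [-0.1 -0.2  0.2]
(np.float64(258.99654346296757), np.float64(197.69790042818374))
```

View pics/w1.png

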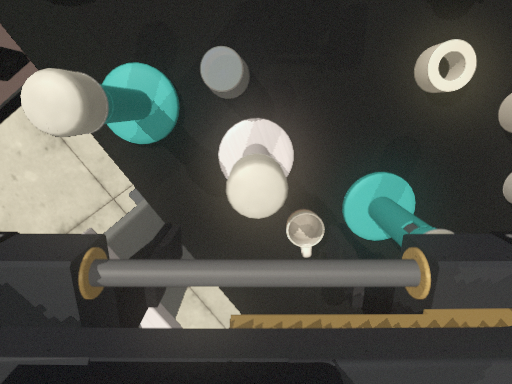

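The wrist view shows the white shade at (257,187) over its pale foot at (256,155). The turquoise look-alikes are at the left and right, the glass at (225,72) and the cup at (305,230). I'll refine the axis from this view.

```bash
python3 - <<'E'
from h import *
d=grab("wrist"); stat()
hsv=cv2.cvtColor(d["image"],cv2.COLOR_RGB2HSV)
P=np.zeros((384,512,3))
for v in range(120,225):
    for u in range(215,300): P[v,u]=bydepth(d,u,v)
m=(P[...,2]>.19)
c=max(cv2.findContours(m.astype(np.uint8),0,cv2.CHAIN_APPROX_NONE)[0],key=cv2.contourArea)[:,0]
print(cv2.minEnclosingCircle(c), P[m][:,2].max(), circ(d,[p for p in c if p[1]>190],.208))
q=P[P[...,2]>.212]; print("dome",q[:,:2].mean(0),len(q))
fm=(P[...,2]>.013)&(P[...,2]<.022); c=max(cv2.findContours(fm.astype(np.uint8),0,cv2.CHAIN_APPROX_NONE)[0],key=cv2.contourArea)[:,0]
print("foot",circ(d,[p for p in c if p[1]<160],.018))
plan([.478,.0937,.177],55)
E
```

```text
t2.2 p [0.4784 0.0919 0.3204] yaw 54.7 F [-0.6 -1.4 -0.1] T [-0.035 -0.029 -0.046] grip 86.9597741460071 0.0 q [ 0.49 -0.04 -0.71  1.66 -0.03  1.52 -0.83]
((253.78665161132812, 183.98068237304688), 31.8094539642334) 0.4816395353803806 (array([0.47913671, 0.09837748, 0.02927445]), np.float64(0.00026946613675121744))
dome [0.48064542 0.10061197] 2675
foot (array([0.47829676, 0.09691515, 0.05627778]), np.float64(0.010238148763449669))
shift [  1.4  -1.4 143.4] turn [ 0.   0.  -0.3]
```

The arm was still swinging, so I'll let it settle and measure again.

```bash
python3 -m jog '[[[0,0,0,0,0,0,87],[0,0,0,0,0,0,87],[0,0,0,0,0,0,87]]]' >/dev/null; python3 - <<'E'
from h import *
stat(); d=grab("wrist")
P=np.zeros((384,512,3))
for v in range(120,225):
    for u in range(215,300): P[v,u]=bydepth(d,u,v)
m=(P[...,2]>.19)&(P[...,2]<.24)
c=max(cv2.findContours(m.astype(np.uint8),0,cv2.CHAIN_APPROX_NONE)[0],key=cv2.contourArea)[:,0]
print(circ(d,[p for p in c if p[1]>190],.208))
fm=(P[...,2]>.013)&(P[...,2]<.022)
c=max(cv2.findContours(fm.astype(np.uint8),0,cv2.CHAIN_APPROX_NONE)[0],key=cv2.contourArea)[:,0]
c=np.array([p for p in c if p[1]<150]); print("foot",circ(d,c,.018),len(c))
plan([.478,.0937,.177],55); plan([.478,.095,.177],55)
E
```

```text
t2.5 p [0.4785 0.0907 0.3204] yaw 54.5 F [0.4 0.2 1. ] T [-0.007 -0.023 -0.004] grip 86.89086956423778 0.0 q [ 0.5  -0.04 -0.71  1.66 -0.03  1.52 -0.83]
(array([0.47915295, 0.09836411, 0.0292397 ]), np.float64(0.00025895650409809033))
foot (array([0.47294406, 0.08939813, 0.06169221]), np.float64(0.009186332732140328)) 143
shift [  1.9  -1.8 143.4] turn [-0.   0.  -0.5]
shift [  3.   -2.6 143.4] turn [-0.   0.  -0.5]
```

```bash
python3 -m jog '[[[3,-3,40,0,0,0,87],[3,-3,80,0,0,0,87],[3,-3,110,0,0,0,87],[3,-3,130,0,0,0,87],[3,-3,143,0,0,0,87],[3,-3,143,0,0,0,87],[3,-3,143,0,0,0,87]]]' >/dev/null;  python3 - <<'E'
from h import *
stat(); d=grab("wrist"); save(d,"w2.png")
print([np.round(proj(d,[.478,y,.208]),1) for y in(.0937,.0955,.098)])
E
```

```text
t3.2 p [0.4781 0.0966 0.1783] yaw 54.7 F [0.  0.6 0.6] T [ 0.038 -0.081 -0.037] grip 87.03610602571295 0.0 q [ 0.47  0.04 -0.73  1.88  0.03  1.23 -0.89]
[array([259.3, 271.6]), array([257.3, 269. ]), array([254.4, 265.3])]
```

View pics/w2.png

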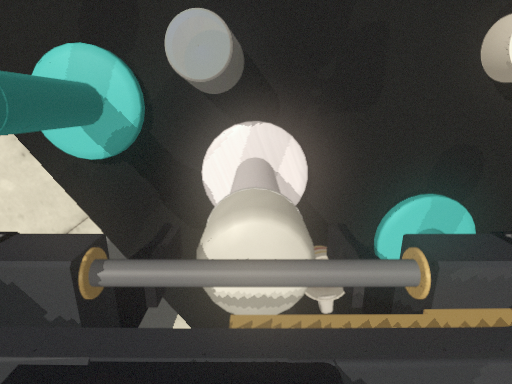

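The shade spans columns 197–315, centre about 256, between finger mounts at 92 and 416 (centre 254), so it's centred. I'll close gently.

```bash
python3 -m jog '[[[0,0,0,0,0,0,66],[0,0,0,0,0,0,66],[0,0,0,0,0,0,66],[0,0,0,0,0,0,66],[0,0,0,0,0,0,55],[0,0,0,0,0,0,55],[0,0,0,0,0,0,55],[0,0,0,0,0,0,55]]]' 10 >/dev/null;  python3 -c "
from h import *
stat()
d=grab('top'); e=grab('side')
import pickle; pickle.dump((e,d),open('d1.pkl','wb'))"
```

```text
t4.1 p [0.4781 0.0963 0.1777] yaw 54.7 F [ 2.  -1.3  0.1] T [-0.303 -0.559  0.003] grip 59.42032471071559 9.981833069032291 q [ 0.47  0.04 -0.73  1.88  0.03  1.23 -0.89]
```

There's about 2.4 N of side load along tool +y, so I'll yield 1 mm, firm up the grip and start drawing up.

```bash
python3 -m jog '[[[0,1,0,0,0,0,55],[0,1,0,0,0,0,55],[0,1,0,0,0,0,55],[0,1,-10,0,0,0,55],[0,1,-20,0,0,0,55],[0,1,-30,0,0,0,55],[0,1,-30,0,0,0,55],[0,1,-30,0,0,0,55]]]' 20 >/dev/null;  python3 -c "
from h import *
stat()"
```

```text
t5.0 p [0.4777 0.0962 0.208 ] yaw 54.7 F [-2.9 -1.5 -2.1] T [-0.089  0.886  0.027] grip 58.93347438267376 19.969631494022906 q [ 0.48  0.01 -0.73  1.84  0.01  1.29 -0.87]
```

```bash
python3 -m jog '[[[-1,0,-15,0,0,0,55],[-1,0,-30,0,0,0,55],[-1,0,-44,0,0,0,55],[-1,0,-55,0,0,0,55],[-1,0,-62,0,0,0,55],[-1,0,-65,0,0,0,55],[-1,0,-65,0,0,0,55],[-1,0,-65,0,0,0,55]]]' 20 >/dev/null;  python3 - <<'E'
from h import *
stat(); a=grab("side"); stat()
print([np.round(proj(a,[.478,.095,z]),1) for z in(0,.165,.27,.31)])
save(a,"s2.png",(150,60,330,240),3)
E
```

```text
t5.8 p [0.4782 0.0952 0.2731] yaw 54.7 F [-0.5 -0.8 -2.1] T [0.107 0.411 0.019] grip 59.12496614357659 19.968255726853386 q [ 0.49 -0.03 -0.72  1.74 -0.02  1.42 -0.84]
t5.8 p [0.4782 0.0952 0.273 ] yaw 54.7 F [-0.7 -1.1 -1.9] T [0.103 0.368 0.025] grip 59.36085168076096 19.967215651413426 q [ 0.49 -0.03 -0.72  1.74 -0.02  1.42 -0.84]
[array([242.4, 207.6]), array([240.7, 166.1]), array([239.6, 137.7]), array([239.2, 126.5])]
```

View pics/s2.png

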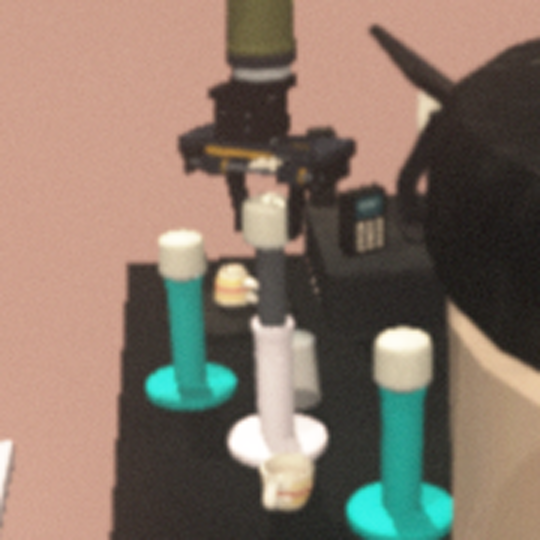

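The dark inner tube now shows between the stem (275,320 in the crop) and the shade (265,220). The foot still stands on the counter, and the shade is up about 95 mm. I'll turn anticlockwise, first 22°, which is under the 26° minimum.

```bash
python3 -m jog '[[[0,0,0,0,0,-4,55],[0,0,0,0,0,-8,55],[0,0,0,0,0,-12,55],[0,0,0,0,0,-16,55],[0,0,0,0,0,-20,55],[0,0,0,0,0,-22,55],[0,0,0,0,0,-22,55],[0,0,0,0,0,-22,55]]]' 20 >/dev/null;  python3 -c "
from h import *
for i in range(4): stat();grab('wrist')" | cut -c1-130
```

```text
t6.7 p [0.4782 0.0955 0.2725] yaw 76.6 F [ 0.6  1.1 -4.1] T [ 0.192 -0.192  0.051] grip 59.0442328004119 19.96369938715361 q [ 0.4
t6.7 p [0.4781 0.0954 0.2725] yaw 76.6 F [ 1.1  0.1 -5.3] T [ 0.205 -0.205  0.057] grip 58.63137798474487 19.962885893328348 q [ 0
t6.8 p [0.4781 0.0954 0.2725] yaw 76.7 F [ 0.6  1.3 -5.5] T [ 0.162 -0.242  0.019] grip 59.239380966045545 19.961481100763194 q [ 
t6.8 p [0.4781 0.0953 0.2726] yaw 76.7 F [ 0.4  1.3 -5.5] T [ 0.161 -0.316  0.017] grip 58.95143537591324 19.960341511614388 q [ 0
```

```bash
cat > t.py <<'E'
from h import *
L=[]
for i in range(3):
    s=ctrl.get_state(); L.append(s["torque"][2]); grab("wrist")
print("Tz",np.round(L,3)); stat()
E
python3 -m jog '[[[0,0,0,0,0,-3,55],[0,0,0,0,0,-6,55],[0,0,0,0,0,-7,55],[0,0,0,0,0,-7,55]]]' >/dev/null;  python3 t.py
```

```text
Tz [ 0.032  0.002 -0.019]
t7.4 p [0.4774 0.0951 0.2724] yaw 83.6 F [-0.6 -0.1 -3.7] T [0.04  0.433 0.012] grip 59.000211976496566 19.94959478499368 q [ 0.48 -0.03 -0.71  1.74 -0.02  1.42 -0.34]
```

```bash
python3 -m jog '[[[0,0,-1,0,0,-3,55],[0,0,-1,0,0,-6,55],[0,0,-1,0,0,-7,55],[0,0,-1,0,0,-7,55]]]' >/dev/null;  python3 t.py
```

```text
Tz [-0.001  0.058 -0.013]
t8.0 p [0.4778 0.095  0.2734] yaw 90.6 F [-0.3  0.1 -5.8] T [-0.153  0.203 -0.027] grip 59.05191058163579 19.94915662537096 q [ 0.48 -0.03 -0.71  1.74 -0.02  1.42 -0.21]
```

```bash
python3 -m jog '[[[0,0,0,0,0,-3,55],[0,0,0,0,0,-6,55],[0,0,0,0,0,-7,55],[0,0,0,0,0,-7,55]]]' >/dev/null;  python3 t.py
```

```text
Tz [0.03  0.009 0.033]
t8.5 p [0.4779 0.0954 0.2736] yaw 97.6 F [ 0.6 -0.1 -4.3] T [-0.039  0.023 -0.025] grip 58.957773391302645 19.954004904138856 q [ 0.48 -0.03 -0.7   1.74 -0.02  1.42 -0.09]
```

```bash
python3 - <<'E'
from h import *
d=grab("top"); a=grab("side")
c1=cv2.resize(d["image"][165:245,165:245],(400,400),interpolation=3)
c2=cv2.resize(a["image"][110:220,205:285],(291,400),interpolation=3)
cv2.imwrite("pics/c3.png",np.hstack([c1,c2])[:,:,::-1])
E
```

```text
(no output)
```

View pics/c3.png

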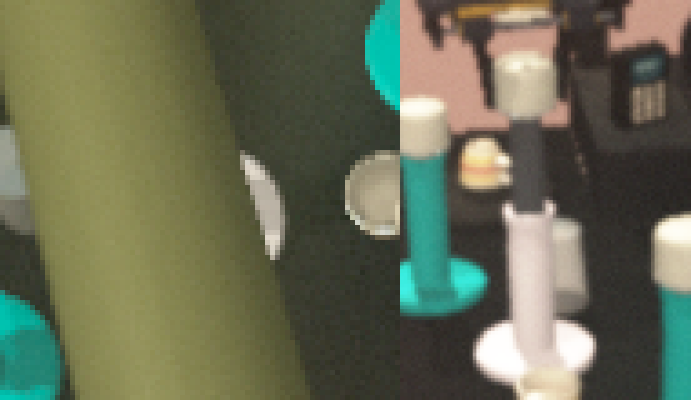

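The arm hides the lamp from the top camera, and the side view shows it upright and drawn up with its slot out of sight. I'll go on by torque.

```bash
python3 -m jog '[[[0,0,0,0,0,-3,55],[0,0,0,0,0,-6,55],[0,0,0,0,0,-7,55],[0,0,0,0,0,-7,55]]]' >/dev/null;  python3 t.py
```

```text
Tz [0.062 0.044 0.133]
t9.2 p [0.4777 0.0949 0.2736] yaw 104.6 F [-0.1 -1.7 -4.1] T [-0.208  0.16   0.116] grip 59.24512799248669 20.00272604607744 q [ 0.47 -0.03 -0.7   1.74 -0.02  1.42  0.03]
```

```bash
python3 -m jog '[[[0,0,0,0,0,-3,55],[0,0,0,0,0,-5,55],[0,0,0,0,0,-5,55]]]' >/dev/null;  python3 t.py
```

```text
Tz [0.095 0.123 0.056]
t9.6 p [0.4777 0.095  0.2736] yaw 109.6 F [-1.7 -2.1 -3.7] T [-0.358  0.086  0.076] grip 59.01014854385613 19.984129904187284 q [ 0.47 -0.03 -0.7   1.74 -0.02  1.42  0.12]
```

```bash
python3 - <<'E'
from h import *
stat()
d=grab("wrist"); a=grab("side")
print(ray(d,256,192)[0])
c2=cv2.resize(a["image"][130:220,215:265],(267,480),interpolation=3)
c1=cv2.resize(d["image"][60:384,100:440],(504,480),interpolation=3)
cv2.imwrite("pics/c4.png",np.hstack([c1,c2])[:,:,::-1])
E
```

```text
t9.6 p [0.4777 0.095  0.2736] yaw 109.6 F [-1.7 -2.1 -3.7] T [-0.358  0.086  0.076] grip 59.01014854385613 19.984129904187284 q [ 0.47 -0.03 -0.7   1.74 -0.02  1.42  0.12]
[0.45133587 0.16826207 0.43445842]
```

View pics/c4.png

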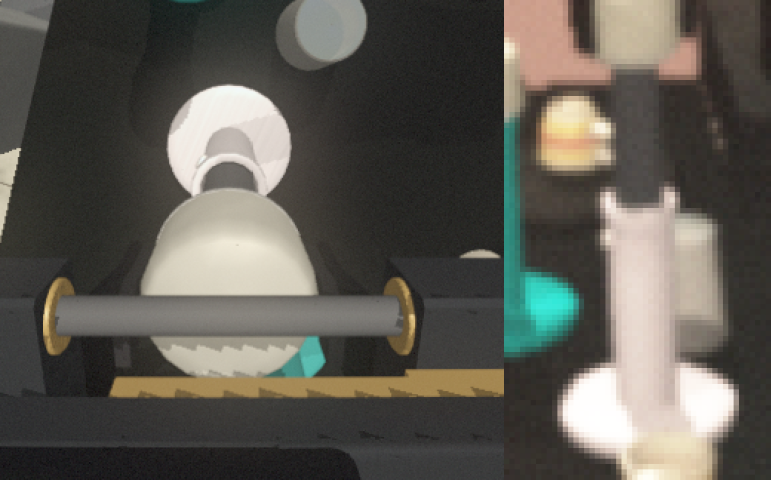

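In the side view a small pale bump has appeared on the stem's left edge at crop (605,235), which is image (234,174). The expected button row at 135 mm is about 174. I'll check it against the earlier picture.

```bash
python3 - <<'E'
from h import *
import pickle
e,_=pickle.load(open("d1.pkl","rb"))
old=cv2.imread("pics/s2.png")
a=grab("side"); print(proj(a,[.478,.095,.135]),proj(a,[.478-.022,.095,.135]),proj(a,[.478-.026,.095,.135]))
for v in range(169,182): print(v,e["image"][v,230:240,1],a["image"][v,230:240,1])
stat()
E
```

```text
(np.float64(241.02909049807954), np.float64(173.96591902557893)) (np.float64(234.81485488841747), np.float64(174.36999891688782)) (np.float64(233.68369113344096), np.float64(174.44365779315132))
169 [ 61  61  63  99 154 180 174 172 175 177] [ 62  62  79 154 220 229 206 184 169 164]
170 [ 58  53  53  81 140 180 191 191 195 193] [ 53  56  69 128 188 215 217 213 205 200]
171 [ 50  45  49  63 113 175 197 198 204 205] [ 50  49  57  97 159 197 210 213 211 205]
172 [ 42  45  46  52 102 173 193 197 203 205] [ 46  46  57  97 158 189 201 206 207 206]
173 [ 45  49  48  50  98 175 191 200 201 202] [ 49  52  68 146 211 201 194 201 202 203]
174 [ 48  47  48  57  93 158 191 202 206 206] [ 46  52  83 167 226 209 195 201 205 199]
175 [ 52  51  54  59  87 153 191 206 211 210] [ 53  53  80 152 206 205 200 205 210 208]
176 [ 54  52  51  54  87 152 190 203 212 214] [ 54  54  65 107 162 190 202 209 211 211]
177 [ 53  50  52  50  87 149 190 207 214 212] [ 55  55  52  77 127 182 203 209 213 214]
178 [ 52  54  50  57  79 142 192 206 213 215] [ 55  51  52  68 123 184 204 209 215 215]
179 [ 51  52  53  55  74 133 190 207 216 216] [ 50  50  54  68 116 185 206 211 217 213]
180 [ 48  52  51  53  72 134 191 209 216 215] [ 53  49  49  62 116 184 208 217 217 216]
181 [ 52  47  46  49  72 129 190 209 217 216] [ 52  50  53  62 117 181 209 217 218 216]
t9.8 p [0.4777 0.095  0.2735] yaw 109.6 F [-0.6 -1.3 -3.3] T [-0.408  0.182  0.103] grip 58.86913915165871 19.98350487963762 q [ 0.47 -0.03 -0.7   1.74 -0.02  1.42  0.12]
```

The button is out: a bump of about 4 mm now stands at rows 173–175, where there was none before. I'll stop turning, back off 2°, lower 3 mm onto the lock and release.

```bash
python3 -m jog '[[[0,0,1,0,0,1,55],[0,0,2,0,0,2,55],[0,0,3,0,0,2,55],[0,0,3,0,0,2,55],[0,0,3,0,0,2,64],[0,0,3,0,0,2,70],[0,0,3,0,0,2,87],[0,0,3,0,0,2,87],[0,0,3,0,0,2,87],[0,0,3,0,0,2,87]]]' 5 >/dev/null;  python3 -c "
from h import *
stat();plan([.478,.095,.42],107)"
```

```text
t10.8 p [0.4778 0.0953 0.2706] yaw 107.7 F [-0.6 -0.1 -0.1] T [ 0.004 -0.097  0.003] grip 85.63236695891955 0.0 q [ 0.47 -0.03 -0.7   1.75 -0.02  1.42  0.08]
shift [-3.000e-01  1.000e-01 -1.494e+02] turn [0.  0.  0.7]
```

Released with no load. I'll go straight up, move aside and check.

```bash
python3 -m jog '[[[0,0,-10,0,0,0,87],[0,0,-25,0,0,0,87],[0,0,-50,0,0,0,87],[0,0,-80,0,0,0,87],[0,0,-110,0,0,0,87],[0,0,-130,0,0,0,87],[0,0,-130,0,0,0,87],[0,0,-130,0,0,0,87]]]' >/dev/null;  python3 - <<'E'
from h import *
import pickle
stat(); a=grab("side"); _,b=pickle.load(open("d0.pkl","rb"))
o,_=pickle.load(open("d0.pkl","rb"))
print(a["image"][174,230:238,1])
# foot shift and bystanders, compare side images below the stem
df=np.abs(a["image"].astype(int)-o["image"]).max(2)
print("changed px foot/cup region",(df[195:235,222:262]>60).sum(),"bell",(df[285:320,225:262]>60).sum())
col=a["image"][100:175,240]; print("shade top row", [int(v) for v in np.where(cv2.cvtColor(a["image"],cv2.COLOR_RGB2HSV)[100:175,240,1]<40)[0]+100][:6], proj(a,[.478,.095,.221+.092]))
save(a,"s5.png",(180,90,290,240),4)
E
```

```text
t11.6 p [0.478  0.0954 0.4013] yaw 107.7 F [ 0.9 -0.2  0.1] T [-0.024 -0.119 -0.005] grip 87.22472613063447 0.0 q [ 0.47 -0.04 -0.69  1.5  -0.02  1.67  0.09]
[ 50  50  82 151 211 205 205 209]
changed px foot/cup region 13 bell 2
shade top row [126, 127, 128, 129, 130, 145] (np.float64(239.16098923642255), np.float64(125.61309166921072))
```

View pics/s5.png

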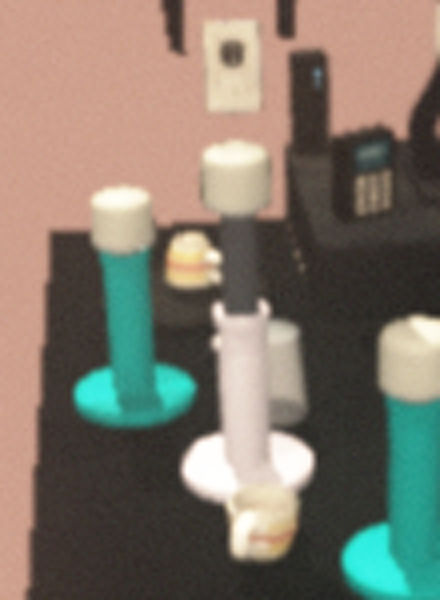

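The lamp stands tall with the gripper clear. The shade top is at image row 126 (125.6 expected for 92 mm), the button bump is at crop (216,342), and the foot and cup are unchanged.

```bash
python3 -c "
from bench import ctrl
print(ctrl.close_job())"
```

```text
the job is handed in; nothing more can be done
None
```

The lamp is locked at full height, released and handed in: the last picture shows the button out, the shade about 92 mm up and the foot and cup where they began. The hand-in returned no verdict.

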